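# Draw the roller off the machine's spindle

## Robot

A 6-joint arm with a two-finger parallel gripper is mounted at the origin on the work surface. World frame = base frame: x ahead of the robot, y to its left, z up, the work surface at z = 0. Lengths are in mm, angles in rad, forces in N, time in s.
With the tool pointing down it reaches from about 350 to 975 mm from the base axis. Payload 7.1 kg.
Tool frame: the origin (TCP) lies at the very end of the fingers, on their centre line; the grasp point (between the pads) lies 19 mm behind it; x points along the fingers, z is the direction in which the jaws open and shut, and the axes are right-handed (so a half turn about x gives the same grasp; the last joint's range is limited). The gripper opens to 88 mm and grips with 3 to 60 N. Pads are 20 mm wide; open, the fingers measure 115 mm over their backs; the gripper's body (75 mm by 178 mm) begins 61 mm behind the grasp point.
Start: joints at [-1.127, 0.423, 1.63, -0, 1.089, -0.019], TCP at [279.049, -559.229, 222.675] pointing down, gripper open.
Joint ranges: [-3, 3], [-0.9, 2.11], [0.09, 2.58], [-1.31, 4.45], [0.11, 2.69], [-2.54, 2.54]. Speed limits (rad/s): [2.39, 2.39, 3.01, 3.14, 3.14, 3.14].

## Interface

Orientations are given as a rotation vector (axis times angle).
In Python, from workcell import * gives the robot as it stands.
- The arm moves only by the shell command python3 -m crank 'ROWS'. ROWS is JSON, a list of rows, each a list of 3 entries, a list of its own where there are three numbers: the shift along the tool's x, y, z in cm, then the turn, a rotation vector about the tool's x, y, z in degrees, then the finger opening in cm, from 0 to 8.78. In form: [[[dx, dy, dz], [rx, ry, rz], claw], ...]. A call has 1 to 5 rows; each row shifts and turns the commanded pose from where the row before left it, along the tool's axes as they then stand; what a row does not reach is not made up. A row lasts 1/8 s, in which the tool goes at most 62.5 mm and 10.7 degrees, less where a joint would pass 70% of its speed; a pose out of reach is approached as far as the arm can. A call with a gripper value outside its range is refused whole. The fingers move at their own pace and stop on an object; the grip force is fixed at half the most. Time passes only in rows, so rows that do not move let the fingers close. It gives the time, the measured TCP pose, the force and the opening at its end, in the units of the state.
- get_obs(): the state, without advancing time (a new reading comes with each control period).
- get_image(name): name is "side" or "top"; returns a dict with "pixels" (420x560x3 uint8, red, green, blue), "mtx" (3x3 intrinsics, pixels), "view" (4x4, takes a point from world to camera coordinates). Camera axes: x right, y down, z forward; pixel columns grow to the right and rows downward; lengths in mm; the calibration is good to about 2 mm. A picture is of the moment at which its call begins. There is no depth.
- close_job(): hands the job in, once; it reports no verdict.
The state is a dict: "t": time; "qpos": joint angles; "qvel": joint speeds; "joint_torque": joint torques, N m; "ee_pos": TCP position; "orientation": TCP orientation; "ft_force": force on the tool from outside, world axes, zero at the start; "moment": the same for the moment, N m; "width": finger opening in mm.
Only numpy, scipy, OpenCV 4.12 (cv2) and the standard library are available. Lean on these libraries where they do the work, as an engineer would, in place of code of your own. Each camera call takes 0.05 s, during which the arm holds its last target.

## Task

Slide the black rubber roller gently off the open end of the film machine's spindle, feeling your way so that it never binds hard on the spindle, then lay it down inside the shallow aluminium tray and let go. Do not drop it, do not push the machine hard, and leave the phone, screwdriver and bottle where they are.

Things in the scene. Friction and masses are not known exactly. Their poses are not given: they have to be found in the camera images.
- roller_center (a point): Centre of the loose roller: a hollow cylinder, black rubber on an aluminium core, 46 mm outside diameter, 32 mm long, plain 18 mm bore right through, 60 to 130 g. x runs along the bore; the turn about it means nothing. It hangs loose on the spindle's thin neck near the machine's face, about 3 mm below the spindle's axis. It can be gripped from above across its diameter.
- roller: The same roller as a body; origin at its centre too. On the neck it has 3.5 mm of slack all round, so its measured yaw and position tell the spindle's direction only to some 7 degrees; on the full-size part of the spindle it has 1 mm all round.
- machine: Blue bench machine, fixed. Origin: on the table under the middle of its flat spindle face; x points horizontally out of that face, z up. Housing 150 mm deep (to -x), 170 mm wide, 125 mm high. A boss round the spindle, 30 mm in diameter, stands 12 mm out. Below the spindle a fixed idler and its support (to x = 126 mm) reach 56 mm up; base plate 190 mm wide, 12 mm high, to x = 140 mm.
- swivel (a point): Point on the spindle's axis, 32 mm out of the face, 95 mm up; axes as the machine's. Spindle: straight rigid steel rod, 11 mm in diameter to 18 mm beyond this point, tapering to 16 mm at 28 mm beyond; open end 118 mm beyond. It is clamped by hand at this point, up to 9 degrees to either side of x and up to 4 degrees up or down, differently each time; not measured.
- tray: Shallow open aluminium tray with a grey liner, fixed to the table. 170 mm (its x) by 150 mm (its y), 20 mm high, walls 4 mm, inner floor 5 mm above the table. Origin: centre of its underside. A roller lying on its side there has its centre 28 mm above the table.
- phone_center (a point): Bystander: centre of a black phone lying flat, 72 x 150 x 9 mm.
- driver_grip (a point): Bystander: grip of a screwdriver 170 mm long, lying on the table.
- flask_center (a point): Bystander: centre of a small white bottle, 40 mm in diameter, 100 mm high, standing.
Not all that is in view belongs to the job. Of the things shaped like the roller, the black one is meant.

How it is judged:
By the outcome, as a careful person would: the job done as asked, in the order asked, and still so for the second after the job is handed in, with the robot touching nothing.
It also fails if it takes over 64 s, if anything falls off the work surface, if the arm or the gripper's body presses on something with over 40 N, if the wrist force passes 120 N, or if a joint passes its speed limit or range.

## Working session

There is one attempt and no reset: what is moved stays moved. The work goes in short steps, Python scripts to look and compute and a shell command to move; the robot and the scene stay as the last step left them, time stands still between calls to the robot, and variables do not carry over. Pictures are saved under pics/ and viewed, and the job is handed in when it is done.

```bash
mkdir -p pics; ls
python3 - <<'E'
from workcell import *
import cv2, numpy as np
print(get_obs())
for n in("side","top"):
    im=get_image(n); cv2.imwrite(f"pics/{n}0.png",im["pixels"][:,:,::-1]); print(im["mtx"],im["view"])
    np.savez(f"{n}0.npz",**im)
E
```

```text
pics
{'t': 0.0, 'qpos': array([-1.12699532e+00,  4.23849340e-01,  1.63072677e+00, -1.20251155e-05,
        1.08854719e+00, -1.89796847e-02]), 'qvel': array([ 9.77778272e-05,  9.78326910e-04, -6.24039168e-04, -1.20063123e-03,
       -8.81330403e-04, -3.46223004e-04]), 'joint_torque': array([ 1.78825427e-03, -5.44624972e+01, -2.73661101e+01,  6.44790614e-02,
        2.27092527e-02, -1.31604447e-04]), 'ee_pos': array([ 278.8120037 , -558.73189738,  221.88192694]), 'orientation': array([ 0.86276044,  1.39460366, -0.8614153 ]), 'ft_force': array([0.1517255 , 0.36388974, 0.55103583]), 'moment': array([ 0.00329626, -0.01246396, -0.03601484]), 'width': 87.60196359891953}
[[387.42086974   0.         279.1322119 ]
 [  0.         387.42086974 210.91746616]
 [  0.           0.           1.        ]] [[-7.43276060e-01 -6.68866061e-01 -1.26052176e-02  3.87940360e+02]
 [-4.15696774e-01  4.76541254e-01 -7.74664202e-01  3.35153101e+02]
 [ 5.24153499e-01 -5.70549408e-01 -6.32247169e-01  5.09328161e+02]
 [ 0.00000000e+00  0.00000000e+00  0.00000000e+00  1.00000000e+00]]
[[436.5280875    0.         278.47787038]
 [  0.         436.5280875  203.47928088]
 [  0.           0.           1.        ]] [[ 9.93389954e-03 -9.99843650e-01  1.46284936e-02 -6.60100722e+01]
 [-9.99574909e-01 -1.03301136e-02 -2.72633548e-02  5.52626046e+02]
 [ 2.74102062e-02 -1.43514438e-02 -9.99521244e-01  1.01892494e+03]
 [ 0.00000000e+00  0.00000000e+00  0.00000000e+00  1.00000000e+00]]
```

View pics/side0.png

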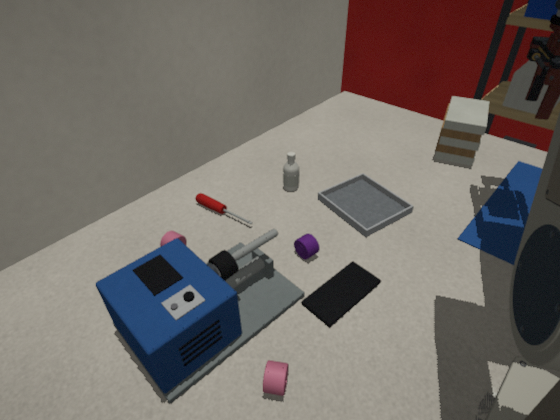

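View pics/top0.png

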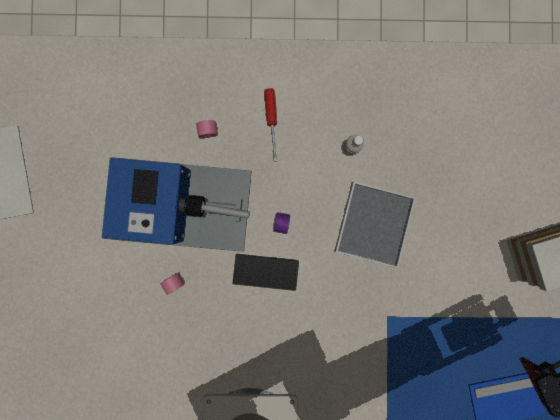

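Candidates shaped like the roller:
- black, on the spindle: side (222,264), top (197,206)
- purple: side (306,246), top (282,223)
- pink: side (174,242), top (207,129)
- pink: side (275,377), top (172,284)

I choose the black one on the spindle and check it in a close crop.

Run:
```python
import cv2, numpy as np
s=cv2.imread("pics/side0.png")[215:305,185:305]; t=cv2.imread("pics/top0.png")[150:260,95:260]
a=cv2.resize(s,None,fx=6,fy=6,interpolation=cv2.INTER_CUBIC); a=cv2.convertScaleAbs(a,alpha=1.5,beta=20)
b=cv2.resize(t,None,fx=4.8,fy=4.8,interpolation=cv2.INTER_CUBIC); b=cv2.convertScaleAbs(b,alpha=1.8,beta=20)
cv2.imwrite("pics/cs.png",a); cv2.imwrite("pics/ct.png",b)
```

```text
(no output)
```

View pics/cs.png

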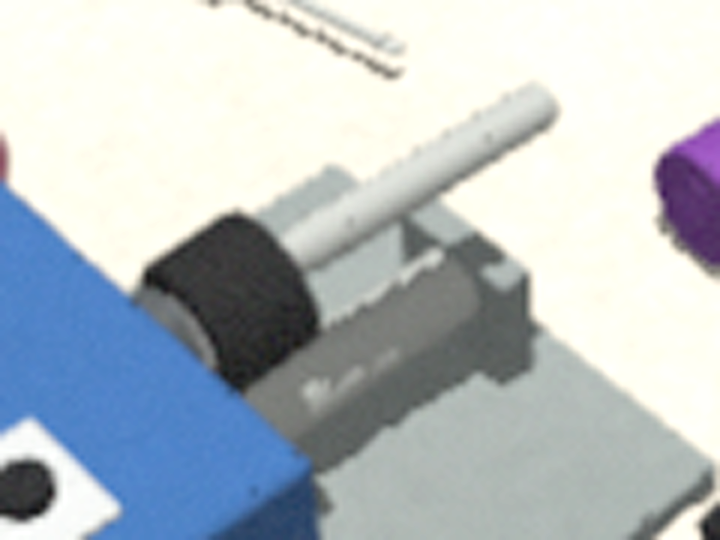

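View pics/ct.png

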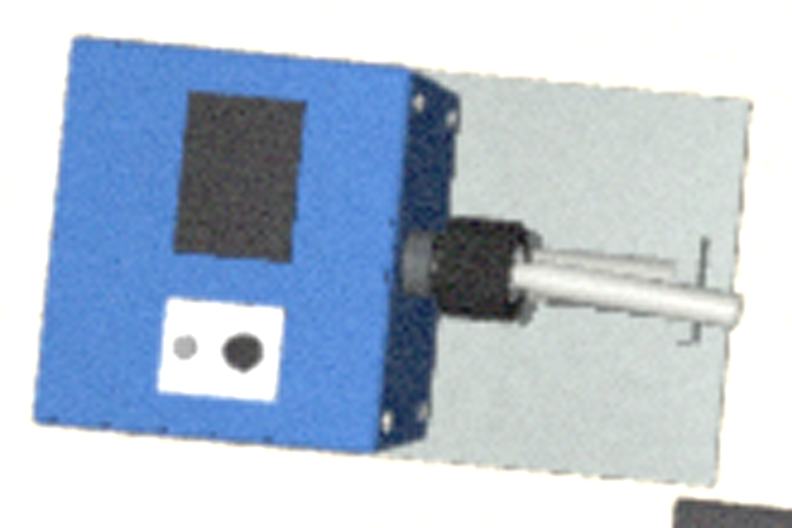

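```bash
cat > h.py <<'E'
import numpy as np, cv2
def cam(im): 
    V=np.array(im["view"]);K=np.array(im["mtx"]);R=V[:3,:3];return K,R,-R.T@V[:3,3],V
def ray(im,u,v):
    K,R,C,V=cam(im);d=R.T@np.linalg.inv(K)@np.array([u,v,1.]);return C,d/np.linalg.norm(d)
def onz(im,u,v,z):
    C,d=ray(im,u,v);return C+d*(z-C[2])/d[2]
def tri(a,pa,b,pb):
    C1,d1=ray(a,*pa);C2,d2=ray(b,*pb)
    s,t=np.linalg.lstsq(np.c_[d1,-d2],C2-C1,rcond=None)[0]
    p,q=C1+s*d1,C2+t*d2;return (p+q)/2,np.linalg.norm(p-q)
def proj(im,P):
    K,R,C,V=cam(im);p=K@(V[:3,:3]@np.asarray(P,float)+V[:3,3]);return p[:2]/p[2]
E
python3 - <<'E'
import numpy as np, cv2
from h import *
S=dict(np.load("side0.npz"));T=dict(np.load("top0.npz"))
# machine top
hsv=cv2.cvtColor(T["pixels"],cv2.COLOR_RGB2HSV)
h,s,v=cv2.split(hsv)
print("blue top/face v",v[200,115],v[180,184],hsv[180,184])
m=((h>100)&(h<125)&(s>150)&(v>70)).astype(np.uint8); m[:,260:]=0
m=cv2.morphologyEx(m,cv2.MORPH_CLOSE,np.ones((25,25)))
cs=cv2.findContours(m,0,2)[0];c=max(cs,key=cv2.contourArea);r=cv2.minAreaRect(c);b=cv2.boxPoints(r);print(r,b)
P=np.array([onz(T,*q,125) for q in b]);print(P.round(1)); print([np.linalg.norm(P[i]-P[i-1]).round(1) for i in range(4)])
# base plate corners, crop estimate
for q in [(750,98),(715,486)]:
    print("plate",onz(T,95+q[0]/4.8,150+q[1]/4.8,12).round(1))
# tip and rod
g=cv2.cvtColor(T["pixels"],cv2.COLOR_RGB2GRAY)
print(g[198:222,205:253:4])
E
```

```text
blue top/face v 105 41 [107 155  41]
((141.3819580078125, 200.7041015625), (70.87588500976562, 79.81343078613281), 5.599339485168457) [[102.21935 236.96268]
 [110.00686 157.53006]
 [180.54456 164.44553]
 [172.75705 243.87814]]
[[477.  305.1 125. ]
 [642.  292.4 125. ]
 [629.3 146.1 125. ]
 [464.1 159.5 125. ]]
[np.float64(146.2), np.float64(165.4), np.float64(146.9), np.float64(165.7)]
plate [630.1   4.3  12. ]
plate [440.8  19.1  12. ]
[[ 52 104 104 106 108 108 107 108 111 111 112 138]
 [ 48 104 106 106 107 106 111 109 111  85 109 142]
 [ 47 102 106 105 107 109 110 107 109  64 112 143]
 [ 40  93 104 106 108 109 109 108 111  55 111 138]
 [ 53  89  85  86 104 104 108 109 109  58 112 135]
 [ 53 101  97  87  89  81  93 106 112  59 113 134]
 [ 60  96 103 104  97  91  86  83 108  59 114 138]
 [ 99 103  88 108 107 107 100  93 109  57 110 143]
 [116 115 105  97  98 108 109 105 108  65 111 138]
 [125 121 119 110 102  86 108 113 109  60 110 137]
 [116 127 124 122 112 102  96  99 102  66 111 142]
 [106 115 127 129 124 118 107 100  74  69 111 143]
 [ 84 106 115 124 128 127 122 113  94  84  96 137]
 [ 82  86 100 108 118 126 131 122 117 105  91 108]
 [ 70  59  70  93 105 114 121 131 127 118 109  99]
 [ 55  66  62  65  85 101 113 121 128 131 123  91]
 [ 53 103 100 103  65  81  98 109 117 125 132  95]
 [ 62 104 106 105 101 100  67  92 103 114 123 112]
 [ 67 106 104 104 107 106 103  97  85 102 112 126]
 [101 104 105 106 104 111 105 105 106  85  95 137]
 [111 104 107 109 104 107 108 106 107 105  97 140]
 [105 107 105 107 104 107 108 106 107 106 107 142]
 [105 107 103 106 106 106 109 108 105 109 111 141]
 [108 106 106 105 108 105 108 107  80 109 108 142]]
```

Run:
```python
import numpy as np, cv2
from h import *
S=dict(np.load("side0.npz"));T=dict(np.load("top0.npz"))
g=cv2.cvtColor(S["pixels"],cv2.COLOR_RGB2GRAY)
print(g[226:264:1,232:282:3])
```

```text
[[158 161 162 163 159  81 125 163 160 162 164 160 160 159 163 166 163]
 [162 162 161 161 157 136  80 164 157 161 164 163 162 160 161 165 165]
 [162 159 161 160 157 157 137 164 157 160 161 160 163 162 150 164 164]
 [162 157 159 160 158 156 159 163 158 159 159 161 160 148 139 166 163]
 [161 158 159 161 158 157 159 160 158 159 160 161 151 132 136 156 165]
 [159 156 161 159 158 158 158 158 161 157 162 160 140 135 137 139 166]
 [158 160 163 158 161 158 160 159 160 156 162 157 134 136 132 122 165]
 [157 163 163 160 163 156 158 158 157 157 161 142 135 136 121 109 164]
 [158 161 161 159 160 159 155 157 158 161 158 135 137 128 112 107 163]
 [158 159 160 158 156 159 155 158 159 162 140 136 135 119  91 128 164]
 [160 160 160 156 154 160 157 158 159 141 134 136 125 106  75 151 164]
 [161 161 161 157 156 156 155 157 157 126 137 126 119  90 115 158 160]
 [159 161 161 157 160 156 155 156 146 133 135 119 103  79 153 157 158]
 [160 159 162 156 160 157 155 151 135 136 131 116  87 117 161 156 157]
 [157 159 158 157 158 158 156 143 136 136 123 101  86 150 160 158 159]
 [156 157 157 160 155 158 151 135 1
[... 898 characters left out ...]
123 106  80  88 113  50  64 109  81  97 161 164 158 156 161]
 [122 130 115  93  73 104 112  48  51  90  52  57 147 162 156 155 160]
 [ 83 123 106  76  88 108 114  51  80  61  53  51 109 161 156 159 160]
 [ 37 111  92  70 105 110 112  50 113  58  52  51  66 155 158 160 161]
 [ 29  97  76  97 109 110 110  79 123  64  49  51  69 138 159 162 160]
 [ 24  73  73 112 111 111 111 114  95  67  55  69  99 116 160 159 159]
 [ 25  55  99 111 111 111 109 119  66  70  60  81 109 102 163 160 160]
 [ 19  50 111 110 111 110 108  91  68  68  68  63 107  85 163 162 163]
 [ 21  33 111 111 111 111  86  63  70  70  71  50  95  59 163 164 163]
 [ 24  22 109 109 109 120  65  67  70  69  69  49  68  52 159 165 160]]
```

Run:
```python
import numpy as np, cv2
from h import *
S=dict(np.load("side0.npz"));T=dict(np.load("top0.npz"))
print("T chroma r-b"); p=T["pixels"].astype(int)
for c in (217,225,233,239): print(c,[tuple(x) for x in p[201:220,c]])
p=S["pixels"].astype(int)
for c in (245,254,263): 
    r=int(248-(c-245)*.55)-5; print(c,r,[tuple(x) for x in p[r:r+14,c]])
```

```text
T chroma r-b
217 [(np.int64(103), np.int64(108), np.int64(105)), (np.int64(83), np.int64(87), np.int64(87)), (np.int64(86), np.int64(88), np.int64(85)), (np.int64(104), np.int64(104), np.int64(100)), (np.int64(107), np.int64(109), np.int64(103)), (np.int64(97), np.int64(98), np.int64(94)), (np.int64(110), np.int64(110), np.int64(108)), (np.int64(121), np.int64(123), np.int64(119)), (np.int64(129), np.int64(130), np.int64(124)), (np.int64(124), np.int64(125), np.int64(119)), (np.int64(109), np.int64(108), np.int64(105)), (np.int64(94), np.int64(93), np.int64(89)), (np.int64(64), np.int64(66), np.int64(63)), (np.int64(101), np.int64(104), np.int64(103)), (np.int64(103), np.int64(106), np.int64(105)), (np.int64(101), np.int64(106), np.int64(104)), (np.int64(102), np.int64(108), np.int64(106)), (np.int64(106), np.int64(111), np.int64(110)), (np.int64(104), np.int64(108), np.int64(106))]
225 [(np.int64(106), np.int64(110), np.int64(108)), (np.int64(99), np.int64(106), np.int64(103)), (np.int64(80), np.int64(82), np.int64(80)), (np.int64(91), np.int64(91), np.int64(87)), (np.int64(107), np
[... 3711 characters left out ...]
t64(97), np.int64(102), np.int64(100))]
263 233 [(np.int64(156), np.int64(152), np.int64(141)), (np.int64(141), np.int64(140), np.int64(130)), (np.int64(135), np.int64(135), np.int64(129)), (np.int64(134), np.int64(136), np.int64(132)), (np.int64(135), np.int64(138), np.int64(133)), (np.int64(132), np.int64(135), np.int64(131)), (np.int64(125), np.int64(126), np.int64(122)), (np.int64(115), np.int64(117), np.int64(113)), (np.int64(102), np.int64(104), np.int64(100)), (np.int64(87), np.int64(89), np.int64(85)), (np.int64(78), np.int64(78), np.int64(75)), (np.int64(121), np.int64(117), np.int64(110)), (np.int64(155), np.int64(151), np.int64(140)), (np.int64(164), np.int64(160), np.int64(149))]
```

Run:
```python
import numpy as np, cv2
from h import *
S=dict(np.load("side0.npz"));T=dict(np.load("top0.npz"))
gt=cv2.GaussianBlur(cv2.cvtColor(T["pixels"],cv2.COLOR_RGB2GRAY),(3,3),0).astype(float)
gs=cv2.cvtColor(S["pixels"],cv2.COLOR_RGB2GRAY).astype(float)
X=[];Y=[]
for c in range(210,245):
    r0=209.1+0.165*(c-217); rr=np.arange(int(round(r0))-2,int(round(r0))+3)
    a=np.polyfit(rr,gt[rr,c],2); X.append(c);Y.append(-a[1]/2/a[0])
k=np.polyfit(X,Y,1);print("top ridge",k,np.std(Y-np.polyval(k,X)))
kt=k+np.array([0,.35])
# side
X=[];U=[];L=[]
for c in range(244,272):
    m=250-0.63*(c-245); rr=np.arange(int(m)-9,int(m)+1); 
    i=[r for r in rr if gs[r,c]>148][-1]; a,b=gs[i,c],gs[i+1,c]; u=i+(a-148)/(a-b)
    rr=np.arange(int(m)+2,int(m)+8); j=rr[np.argmin(gs[rr,c])]; X.append(c);U.append(u);L.append(j+.6)
ku=np.polyfit(X,U,1);kl=np.polyfit(X,L,1);print("side",ku,kl,np.std(U-np.polyval(ku,X)),np.std(L-np.polyval(kl,X)))
ks=(ku+kl)/2
def plane(im,k,c1,c2):
    C,d1=ray(im,c1,np.polyval(k,c1));_,d2=ray(im,c2,np.polyval(k,c2));n=np.cross(d1,d2);n/=np.linalg.norm(n);return n,n@C
n1,e1=plane(T,kt,210,245);n2,e2=plane(S,ks,244,272)
d=np.cross(n1,n2);d/=np.linalg.norm(d); d*=-np.sign(d[1])
P=np.linalg.lstsq(np.array([n1,n2,d]),np.array([e1,e2,d@np.array([540,100,95])]),rcond=None)[0]
print("axis dir",d,"yaw",np.degrees(np.arctan2(d[1],d[0])),"pitch",np.degrees(np.arcsin(d[2])))
sw=np.array([544.4,119.3,95]); f=P+d*((sw-P)@d); print("foot near swivel",f,f-sw,"at y=0",P-d*P[1]/d[1])
# tip by triangulation
for a,b in [((275.6,231.5),(248.8,214.3)),]:
    print("tip",tri(S,a,T,b), "expected",sw+118*d)
# roller by black mask
for n,im,box in(("S",S,(205,245,240,290)),("T",T,(180,190,215,222))):
    x0,y0,x1,y1=box;p=im["pixels"][y0:y1,x0:x1].astype(int); 
    m=((p.max(2)<45)&(p[:,:,2]-p[:,:,0]<12)).astype(np.uint8); nn,l,st,ce=cv2.connectedComponentsWithStats(m); i=1+np.argmax(st[1:,4]); print(n,st[i],ce[i]+[x0,y0])
print(proj(S,sw+d*5),proj(T,sw+d*5), proj(S,sw+118*d),proj(T,sw+118*d))
```

```text
top ridge [  0.17518923 171.05244336] 0.04124365606069305
side [ -0.59559084 390.26431524] [ -0.64148878 412.21193213] 0.34908905772739274 0.501152007775264
axis dir [-0.16167685 -0.98383811  0.07696213] yaw -99.3321654379873 pitch 4.413969745724749
foot near swivel [544.46487509 119.41776063  96.64166716] [0.06487509 0.11776063 1.64166716] at y=0 [524.84062247   0.         105.98329009]
tip (array([526.51376256,   3.60226459, 103.09601187]), np.float64(1.1341437987565155)) expected [525.32213146   3.20710301 104.08153079]
S [  4   6  29  30 481] [224.63825364 264.26819127]
T [  0   5  26  22 384] [193.08333333 205.4453125 ]
[224.78327137 262.94527393] [197.59832852 206.03431699] [275.90330356 231.27528813] [249.12896667 215.06205066]
```

```bash
cat >> h.py <<'E'
from scipy.spatial.transform import Rotation as R
D=np.array([-0.1618,-0.9838,0.0]);D/=np.linalg.norm(D)
def dirv(yaw,pitch):
    y,p=np.radians([yaw,pitch]);return np.array([np.cos(p)*np.cos(y),np.cos(p)*np.sin(y),np.sin(p)])
def tool(d,R0):
    """tool y along +-d, x down-ish; sign nearest R0"""
    best=None
    for s in(1,-1):
        y=s*d;x=np.array([0,0,-1.]);x-=x@d*d;x/=np.linalg.norm(x);z=np.cross(x,y)
        M=R.from_matrix(np.c_[x,y,z]);a=(R0.inv()*M).magnitude()
        if best is None or a<best[0]:best=(a,M)
    return best[1]
def rel(o,P,M=None):
    R0=R.from_rotvec(o["orientation"])
    print("shift(cm, tool axes now)",(R0.inv().apply(np.asarray(P)-o["ee_pos"])/10).round(2))
    if M is not None: print("turn deg",np.degrees((R0.inv()*M).as_rotvec()).round(2),"shift after turn",(M.inv().apply(np.asarray(P)-o["ee_pos"])/10).round(2))
def st(o): print("t",round(o["t"],2),"p",o["ee_pos"].round(1),"F",o["ft_force"].round(2),"M",o["moment"].round(2),"w",round(o["width"],1))
E
python3 - <<'E'
from h import *
from workcell import get_obs
S=dict(np.load("side0.npz"));T=dict(np.load("top0.npz"))
for n,im,(x0,y0,x1,y1) in(("S",S,(205,245,242,292)),("T",T,(180,190,215,222))):
    print(n); print(im["pixels"][y0:y1,x0:x1].max(2)[::2 if n=="S" else 1])
sw=np.array([544.4,119.3,95]);d=dirv(-99.3,3.9)
print("roller px crop (480,268)->",onz(T,95+480/4.8,150+268/4.8,95))
o=get_obs();R0=R.from_rotvec(o["orientation"]);print(R0.as_matrix().round(3))
M=tool(d,R0);print(M.as_matrix().round(3))
rel(o,[544.4,119.3,200],M)
E
```

```text
S
[[161 161 161 163 164 163 160 159 161 163 163 162 164 166 166 164 163 161
  163 162 161 161 160 162 166 163 161 160 157 149 136 116 113 112 111 113
  113]
 [162 161 161 162 165 164 165 165 164 160 159 158 160 162 163 163 161 164
  166 166 164 164 164 164 164 156 139 130 120 114 110 112 112 111 111 108
  112]
 [164 164 161 161 162 164 164 163 163 162 161 162 163 163 164 163 163 161
  153 138 152 163 155 139 131 118 110 111 112 110 111 111 113 120 125 131
  140]
 [167 165 164 164 164 163 161 161 161 159 161 163 166 165 154 120  78  37
   24  25  33  60  84 100 110 110 111 113 112 111 116 127 138 138 138 135
  134]
 [161 161 162 162 162 162 162 162 162 162 163 155 122  81  40  23  27  24
   28  25  26  27  31  31  58  94 109 113 127 135 140 137 137 132 129 126
  119]
 [162 162 164 164 163 165 166 165 155 121  80  38  24  27  23  24  28  24
   26  28  28  29  25  27  27  30  76 123 136 136 131 128 122 116 110 103
   94]
 [158 160 162 162 160 151 122  82  37  20  25  29  26  21  27  25  28  29
   27  29  28  28  27  25  26  27  28  38  81 114 112 107 100  93  82  73
   71]
 [164 165 165
[... 2447 characters left out ...]
  54  54  52
   54]
 [120 122 122 122 122 122 121 121 121 120 122 120 119 119 121 121 121 122
  121 121 121 121 121 121 121 124 123 123 117 104 100  80  53  53  53  52
   51]]
T
[[ 38  40  38 ... 106 111 110]
 [ 42  42  39 ... 106 107 107]
 [ 39  41  44 ... 103 106 110]
 ...
 [ 36  38  38 ... 107 107 106]
 [ 36  39  41 ... 109 105 107]
 [ 38  38  39 ... 106 108 103]]
roller px crop (480,268)-> [543.973696   120.01628609  95.        ]
[[-0.001  0.895  0.446]
 [ 0.001  0.446 -0.895]
 [-1.     0.    -0.001]]
[[-0.011  0.161  0.987]
 [-0.067  0.985 -0.162]
 [-0.998 -0.068  0.   ]]
shift(cm, tool axes now) [  2.27  54.04 -48.82]
turn deg [-54.16  -1.91  -3.64] shift after turn [-2.65 71.2  15.25]
```

```bash
python3 -m crank '[[[0,4.3,-3.9],[0,0,0],8.7],[[0,4.3,-3.9],[0,0,0],8.7],[[0,4.3,-3.9],[0,0,0],8.7],[[0,4.3,-3.9],[0,0,0],8.7],[[0,4.3,-3.9],[0,0,0],8.7]]'; python3 -m crank '[[[0,4.3,-3.9],[0,0,0],8.7],[[0,4.3,-3.9],[0,0,0],8.7],[[0,4.3,-3.9],[0,0,0],8.7],[[0,4.3,-3.9],[0,0,0],8.7],[[0,0,0],[0,0,0],8.7]]'
```

```text
t: 0.72
ee_pos: [384.6, -287.0, 222.6]
orientation: [0.862, 1.393, -0.862]
ft_force: [0.1, -0.3, -0.1]
width: 86.6
t: 1.35
ee_pos: [469.4, -69.2, 222.6]
orientation: [0.858, 1.395, -0.857]
ft_force: [0.2, -0.9, 0.1]
width: 87.1
```

```bash
python3 -m crank '[[[0,0,0],[-9,0,0],8.7],[[0,0,0],[-9,0,0],8.7],[[0,0,0],[-9,0,0],8.7],[[0,0,0],[-9,0,0],8.7],[[0,0,0],[-9,0,0],8.7]]'; python3 -m crank '[[[0,0,0],[-9,0,0],8.7],[[0,0,0],[0,0,-3.9],8.7],[[0,0,0],[0,0,0],8.7]]'
python3 - <<'E'
from h import *
from workcell import get_obs
o=get_obs();st(o);d=dirv(-99.3,3.9);R0=R.from_rotvec(o["orientation"]);M=tool(d,R0)
rel(o,np.array([544.4,119.3,150]),M)
E
```

```text
t: 1.98
ee_pos: [468.0, -73.4, 222.4]
orientation: [0.25, 1.557, -0.25]
ft_force: [0.1, 0.8, 0.8]
width: 87.1
t: 2.35
ee_pos: [468.2, -72.7, 222.4]
orientation: [0.077, 1.573, -0.183]
ft_force: [-0.1, 0.4, -0.4]
width: 86.9
t 2.35 p [468.2 -72.7 222.4] F [-0.1   0.36 -0.39] M [-0.05 -0.08  0.02] w 86.9
shift(cm, tool axes now) [ 5.85 20.64  4.36]
turn deg [-0.17 -0.05 -0.01] shift after turn [ 5.86 20.62  4.41]
```

```bash
python3 -m crank '[[[0,5.2,1.1],[0,0,0],8.7],[[0.5,5.2,1.1],[0,0,0],8.7],[[2,5.2,1.1],[0,0,0],8.7],[[3,5.2,1.1],[0,0,0],8.7],[[0,0,0],[0,0,0],8.7]]'; python3 -m crank '[[[0,0,0],[0,0,0],8.7]]'
python3 - <<'E'
from h import *
from workcell import *
o=get_obs();st(o);d=dirv(-99.3,3.9);R0=R.from_rotvec(o["orientation"]);M=tool(d,R0)
x=M.as_matrix()[:,0]; rel(o,np.array([544.4,119.3,92])+19*x,M)
S=get_image("side");T=get_image("top");
a=cv2.resize(S["pixels"][130:310,170:350],None,fx=3,fy=3);b=cv2.resize(T["pixels"][130:280,130:300],None,fx=3,fy=3)
cv2.imwrite("pics/s1.png",a[:,:,::-1]);cv2.imwrite("pics/t1.png",b[:,:,::-1])
E
```

```text
t: 2.98
ee_pos: [544.9, 123.0, 150.8]
orientation: [0.074, 1.576, -0.181]
ft_force: [0.3, -0.8, -1.1]
width: 87.1
t: 3.1
ee_pos: [545.3, 120.6, 153.4]
orientation: [0.077, 1.573, -0.183]
ft_force: [-1.4, -0.4, -0.1]
width: 87.2
t 3.1 p [545.3 120.6 153.4] F [-1.36 -0.42 -0.1 ] M [ 0.01 -0.06  0.03] w 87.2
shift(cm, tool axes now) [ 8.04  0.28 -0.05]
turn deg [-0.18 -0.09  0.  ] shift after turn [ 8.04  0.28 -0.07]
```

View pics/s1.png

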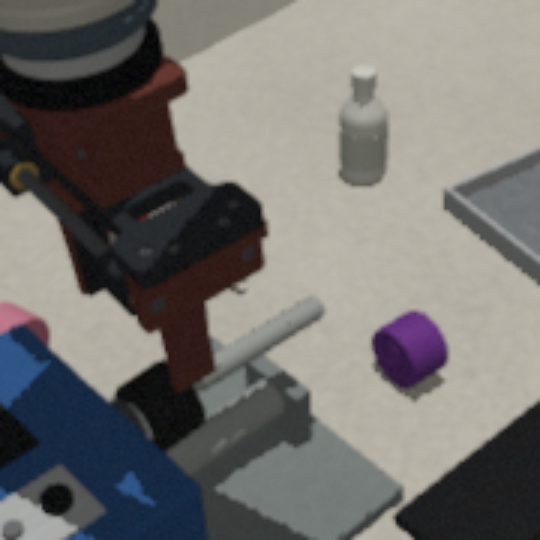

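View pics/t1.png

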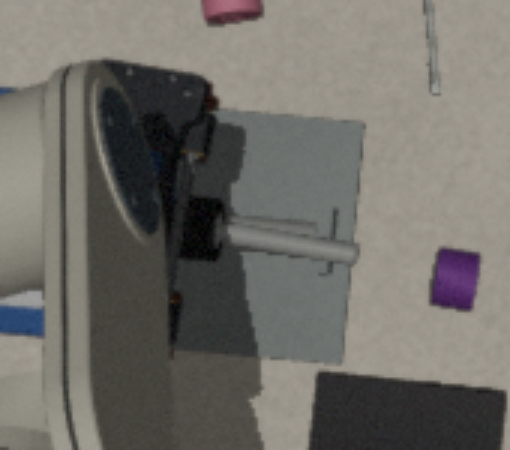

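```bash
python3 -m crank '[[[2,0,0],[0,0,0],8.7],[[2,0,0],[0,0,0],8.7],[[2,0,0],[0,0,0],8.7],[[1.5,0,0],[0,0,0],8.7],[[0,0,0],[0,0,0],8.7]]'; python3 -m crank '[[[0,0,0],[0,0,0],8.7]]'
python3 - <<'E'
from h import *
from workcell import *
T=dict(np.load("top0.npz"));d=dirv(-99.3,3.9)
sw=np.array([544.4,119.3,92]);print("front top/back top",proj(T,sw+16*d+[0,0,23]),proj(T,sw-16*d+[0,0,23]),proj(T,sw+16*d))
o=get_obs();st(o);R0=R.from_rotvec(o["orientation"]);M=tool(d,R0)
x=M.as_matrix()[:,0]; rel(o,np.array([544.4,119.3,92])+19*x,M)
E
```

```text
t: 3.82
ee_pos: [544.3, 115.5, 78.5]
orientation: [0.077, 1.573, -0.184]
ft_force: [0.2, 0.2, -0.1]
width: 87.0
t: 3.95
ee_pos: [545.3, 116.2, 79.6]
orientation: [0.077, 1.571, -0.183]
ft_force: [-0.0, 0.3, 0.8]
width: 87.7
front top/back top [201.07777557 206.71965539] [186.2666651  204.13453613] [202.81584696 206.93177767]
t 3.95 p [545.3 116.2  79.6] F [-0.02  0.32  0.83] M [ 0.01 -0.09 -0.  ] w 87.7
shift(cm, tool axes now) [ 0.65  0.21 -0.14]
turn deg [-0.21  0.05 -0.03] shift after turn [ 0.65  0.21 -0.14]
```

```bash
python3 -m crank '[[[0.6,0,-0.1],[0,0,0],8.7],[[0,0,0],[0,0,0],6],[[0,0,0],[0,0,0],5.2],[[0,0,0],[0,0,0],5.2]]'; python3 -m crank '[[[0,0,0],[0,0,0],4.8],[[0,0,0],[0,0,0],4.8],[[0,0,0],[0,0,0],4.8]]'
python3 -c "
from h import *
from workcell import *
st(get_obs())"
```

```text
t: 4.45
ee_pos: [543.8, 116.2, 73.0]
orientation: [0.077, 1.572, -0.183]
ft_force: [-0.3, 0.1, -0.6]
width: 60.4
t: 4.82
ee_pos: [543.8, 116.1, 72.9]
orientation: [0.077, 1.572, -0.183]
ft_force: [0.6, -0.1, -0.2]
width: 47.9
t 4.83 p [543.8 116.1  72.9] F [ 0.63 -0.07 -0.24] M [-0.01 -0.16  0.02] w 47.9
```

```bash
python3 -m crank '[[[0,0,0],[0,0,0],4.2],[[0,0,0],[0,0,0],4.2],[[0,0,0],[0,0,0],4.2],[[0,0,0],[0,0,0],4.2]]'
python3 -c "
from h import *
from workcell import *
st(get_obs())
S=get_image('side');T=get_image('top')
a=cv2.resize(S['pixels'][190:310,180:340],None,fx=4,fy=4);b=cv2.resize(T['pixels'][150:260,150:300],None,fx=4,fy=4)
cv2.imwrite('pics/s2.png',a[:,:,::-1]);cv2.imwrite('pics/t2.png',b[:,:,::-1])"
```

```text
t: 5.32
ee_pos: [543.8, 116.1, 72.9]
orientation: [0.077, 1.572, -0.183]
ft_force: [-0.2, -0.3, 0.3]
width: 46.4
t 5.33 p [543.8 116.1  72.9] F [-0.23 -0.34  0.26] M [ 0.   -0.17  0.01] w 46.4
```

View pics/s2.png

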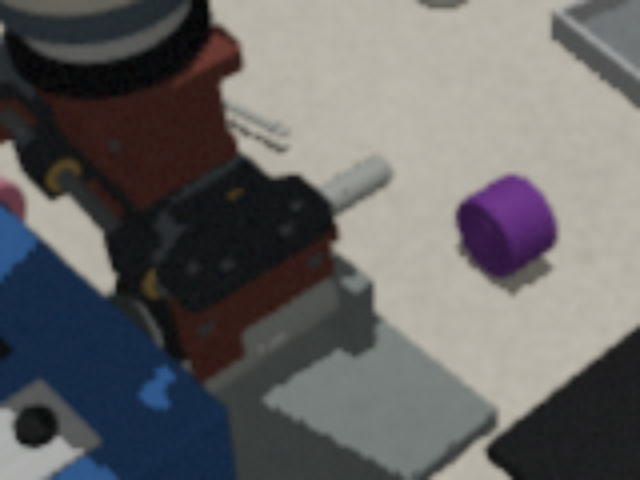

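View pics/t2.png

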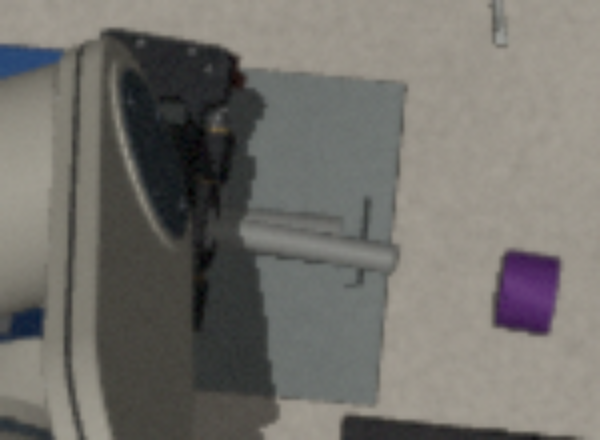

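```bash
python3 -m crank '[[[-0.17,0,0],[0,0,0],4.2],[[-0.17,0,0],[0,0,0],4.2],[[0,0,0],[0,0,0],4.2]]'; python3 -m crank '[[[0,-0.3,0],[0,0,0],4.2],[[0,-0.3,0],[0,0,0],4.2],[[0,0,0],[0,0,0],4.2]]';python3 -c "
from h import *
from workcell import *
st(get_obs())"
```

```text
t: 5.8
ee_pos: [543.7, 116.3, 76.3]
orientation: [0.077, 1.572, -0.183]
ft_force: [-0.1, -0.2, -0.4]
width: 45.8
t: 6.18
ee_pos: [542.6, 110.1, 76.6]
orientation: [0.077, 1.572, -0.184]
ft_force: [-0.9, 0.5, -1.0]
width: 46.3
t 6.17 p [542.6 110.1  76.6] F [-0.88  0.5  -1.01] M [ 0.02 -0.03  0.01] w 46.3
```

```bash
for i in 1; do python3 -m crank '[[[0,-0.3,0],[0,0,0],4.2],[[0,-0.3,0],[0,0,0],4.2],[[0,0,0],[0,0,0],4.2]]'; done; python3 -c "
from h import *
from workcell import *
st(get_obs())"
```

```text
t: 6.55
ee_pos: [541.7, 104.3, 77.1]
orientation: [0.077, 1.572, -0.184]
ft_force: [0.0, -0.1, -0.3]
width: 46.4
t 6.55 p [541.7 104.3  77.1] F [ 0.   -0.12 -0.29] M [ 0.01 -0.05 -0.01] w 46.4
```

```bash
python3 -m crank '[[[0,-0.3,0],[0,0,0],4.2],[[0,-0.2,0],[0,0,0],4.2],[[0,0,0],[0,0,0],4.2]]'; python3 -c "
from h import *
from workcell import *
st(get_obs())"
```

```text
t: 6.92
ee_pos: [540.9, 99.4, 77.4]
orientation: [0.077, 1.572, -0.184]
ft_force: [0.0, -0.4, -0.3]
width: 46.5
t 6.92 p [540.9  99.4  77.4] F [ 0.01 -0.36 -0.34] M [-0.02 -0.06 -0.02] w 46.5
```

```bash
python3 -m crank '[[[0,-0.25,0],[0,0,0],4.2],[[0,-0.25,0],[0,0,0],4.2],[[0,-0.25,0],[0,0,0],4.2],[[0,0,0],[0,0,0],4.2]]'; python3 -c "
from h import *
from workcell import *
st(get_obs())"
```

```text
t: 7.42
ee_pos: [539.7, 92.0, 77.9]
orientation: [0.077, 1.572, -0.184]
ft_force: [0.1, -0.1, -0.6]
width: 46.3
t 7.42 p [539.7  92.   77.9] F [ 0.07 -0.15 -0.58] M [-0.03 -0.07  0.04] w 46.3
```

```bash
python3 -m crank '[[[0,-0.25,0],[0,0,0],4.2],[[0,-0.25,0],[0,0,0],4.2],[[0,-0.25,0],[0,0,0],4.2],[[0,0,0],[0,0,0],4.2]]'; python3 -c "
from h import *
from workcell import *
st(get_obs())"
```

```text
t: 7.92
ee_pos: [538.7, 84.6, 78.5]
orientation: [0.077, 1.572, -0.184]
ft_force: [0.2, -0.9, -1.0]
width: 46.3
t 7.92 p [538.7  84.6  78.5] F [ 0.19 -0.92 -0.98] M [-0.12 -0.17  0.  ] w 46.3
```

```bash
for i in 1 2 3; do python3 -m crank '[[[0,0,0],[0,0,0],4.2]]' >/dev/null; python3 -c "
from h import *
from workcell import *
st(get_obs())"; done
```

```text
t 8.05 p [538.7  84.8  78.5] F [ 0.79 -0.25 -0.62] M [-0.05 -0.22  0.01] w 46.0
t 8.18 p [538.6  84.8  78.5] F [ 1.13 -1.08 -0.83] M [-0.16 -0.25  0.01] w 46.3
t 8.3 p [538.6  84.8  78.4] F [ 1.08 -1.9  -0.29] M [-0.09 -0.28  0.04] w 46.5
```

```bash
cat > s.sh <<'E'
python3 -c "
from h import *
from workcell import *
st(get_obs())"
E
python3 -m crank '[[[0,0,0.05],[0,0,0],4.2]]'>/dev/null; sh s.sh; python3 -m crank '[[[0,0,0],[0,0,0],4.2]]'>/dev/null; sh s.sh
```

```text
t 8.43 p [538.8  84.8  78.4] F [-0.65 -0.37 -1.57] M [ 0.   -0.09 -0.01] w 46.0
t 8.55 p [538.8  84.8  78.3] F [ 0.67 -0.02 -1.6 ] M [ 0.06 -0.12 -0.01] w 46.1
```

```bash
python3 -m crank '[[[0,-0.2,0.03],[0,0,0],4.2],[[0,-0.2,0],[0,0,0],4.2],[[0,-0.2,0],[0,0,0],4.2]]'>/dev/null; sh s.sh; python3 -m crank '[[[0,0,0],[0,0,0],4.2]]'>/dev/null; sh s.sh;python3 -m crank '[[[0,0,0],[0,0,0],4.2]]'>/dev/null; sh s.sh
```

```text
t 8.93 p [538.2  78.6  78.8] F [-0.19  0.54 -2.08] M [ 0.05 -0.09  0.03] w 46.3
t 9.05 p [538.2  78.6  78.8] F [ 0.53  0.26 -1.47] M [-0.02 -0.09  0.04] w 46.1
t 9.18 p [538.3  78.8  78.8] F [ 0.06 -0.67 -0.53] M [-0.01 -0.07 -0.03] w 46.3
```

```bash
python3 -m crank '[[[0,-0.2,0],[0,0,0],4.2],[[0,-0.2,0],[0,0,0],4.2]]'>/dev/null; sh s.sh; python3 -m crank '[[[0,-0.2,0],[0,0,0],4.2]]'>/dev/null; sh s.sh;python3 -m crank '[[[0,-0.2,0],[0,0,0],4.2]]'>/dev/null; sh s.sh; python3 -m crank '[[[0,0,0],[0,0,0],4.2]]'>/dev/null; sh s.sh;  python3 -m crank '[[[0,0,0],[0,0,0],4.2]]'>/dev/null; sh s.sh
```

```text
t 9.43 p [537.7  74.8  79.1] F [ 1.07  0.21 -1.05] M [ 0.03 -0.17  0.03] w 46.6
t 9.55 p [537.5  72.8  79.3] F [ 1.44  0.27 -1.21] M [ 0.1  -0.21 -0.08] w 45.9
t 9.68 p [537.2  70.8  79.5] F [ 0.57  1.44 -1.83] M [ 0.11 -0.26  0.  ] w 46.3
t 9.8 p [537.1  70.7  79.4] F [ 1.48 -1.07 -1.17] M [-0.1  -0.18  0.01] w 46.3
t 9.93 p [537.1  70.8  79.4] F [ 0.63 -1.44 -0.7 ] M [-0.19 -0.31  0.01] w 46.5
```

```bash
python3 -m crank '[[[0,0,0.06],[0,0,0],4.2]]'>/dev/null; sh s.sh; python3 -m crank '[[[0,-0.2,0.01],[0,0,0],4.2]]'>/dev/null; sh s.sh;python3 -m crank '[[[0,-0.2,0.01],[0,0,0],4.2]]'>/dev/null; sh s.sh; python3 -m crank '[[[0,-0.2,0.01],[0,0,0],4.2]]'>/dev/null; sh s.sh;  python3 -m crank '[[[0,0,0],[0,0,0],4.2]]'>/dev/null; sh s.sh
```

```text
t 10.05 p [537.4  70.8  79.3] F [ 0.   -0.17 -1.24] M [-0.01 -0.06  0.07] w 46.7
t 10.18 p [537.1  68.9  79.4] F [ 0.26  0.01 -0.66] M [-0.03 -0.12 -0.01] w 46.6
t 10.3 p [536.8  66.8  79.5] F [-0.12  0.35 -0.84] M [ 0.02 -0.13 -0.06] w 46.4
t 10.43 p [536.7  64.7  79.7] F [ 0.25  0.84 -0.77] M [ 0.   -0.06 -0.  ] w 46.0
t 10.55 p [536.7  64.7  79.8] F [-0.38 -0.11 -0.56] M [-0.02 -0.   -0.01] w 46.3
```

```bash
python3 -m crank '[[[0,-0.2,0.01],[0,0,0],4.2],[[0,-0.2,0.01],[0,0,0],4.2]]'>/dev/null; sh s.sh; python3 -m crank '[[[0,-0.2,0.01],[0,0,0],4.2]]'>/dev/null; sh s.sh;python3 -m crank '[[[0,-0.2,0.01],[0,0,0],4.2]]'>/dev/null; sh s.sh;  python3 -m crank '[[[0,0,0],[0,0,0],4.2]]'>/dev/null; sh s.sh; python3 -m crank '[[[0,0,0],[0,0,0],4.2]]'>/dev/null; sh s.sh
```

```text
t 10.8 p [536.3  60.8  80. ] F [-1.12 -0.12 -1.83] M [0.13 0.02 0.02] w 46.7
t 10.93 p [536.   58.8  80.1] F [-1.18  0.15 -1.79] M [ 0.15  0.07 -0.03] w 46.3
t 11.05 p [535.7  56.8  80.2] F [-1.81  0.31 -1.55] M [ 0.17  0.09 -0.06] w 46.1
t 11.18 p [535.7  56.7  80.3] F [-1.77 -0.68 -1.9 ] M [-0.06  0.11 -0.06] w 46.3
t 11.3 p [535.7  56.8  80.3] F [-1.68 -0.69 -1.2 ] M [-0.09  0.16 -0.03] w 46.3
```

```bash
python3 -m crank '[[[0,0,-0.06],[0,0,0],4.2]]'>/dev/null; sh s.sh; python3 -m crank '[[[0.04,0,0],[0,0,0],4.2]]'>/dev/null; sh s.sh;python3 -m crank '[[[0,-0.2,0],[0,0,0],4.2]]'>/dev/null; sh s.sh;  python3 -m crank '[[[0,-0.2,0],[0,0,0],4.2]]'>/dev/null; sh s.sh; python3 -m crank '[[[0,0,0],[0,0,0],4.2]]'>/dev/null; sh s.sh
```

```text
t 11.43 p [535.5  57.   80.3] F [-1.78  0.24 -1.15] M [-0.01 -0.05 -0.01] w 46.1
t 11.55 p [535.6  57.1  80. ] F [-1.05 -0.2  -0.47] M [-0.    0.   -0.02] w 46.4
t 11.68 p [535.3  55.1  80.1] F [-0.57  0.04 -0.73] M [ 0.09 -0.02 -0.02] w 46.1
t 11.8 p [534.9  53.   80.3] F [-0.85  0.21 -0.66] M [ 0.01 -0.01 -0.06] w 46.1
t 11.93 p [534.8  52.9  80.3] F [-0.58  0.57 -0.97] M [ 0.04 -0.02  0.02] w 46.3
```

```bash
python3 -m crank '[[[0,-0.2,-0.02],[0,0,0],4.2],[[0,-0.2,0],[0,0,0],4.2]]'>/dev/null; sh s.sh; python3 -m crank '[[[0,-0.2,0],[0,0,0],4.2]]'>/dev/null; sh s.sh;python3 -m crank '[[[0,-0.2,0.01],[0,0,0],4.2]]'>/dev/null; sh s.sh;  python3 -m crank '[[[0,-0.2,0],[0,0,0],4.2]]'>/dev/null; sh s.sh; python3 -m crank '[[[0,0,0],[0,0,0],4.2]]'>/dev/null; sh s.sh
```

```text
t 12.18 p [533.9  49.1  80.5] F [ 0.36 -0.48 -0.76] M [ 0.06 -0.08 -0.03] w 46.0
t 12.3 p [533.6  47.1  80.7] F [ 0.93  0.14 -1.06] M [ 0.02 -0.11  0.04] w 46.5
t 12.43 p [533.3  45.1  80.8] F [-0.07 -0.55 -0.59] M [-0.03 -0.11 -0.03] w 46.0
t 12.55 p [533.   43.1  80.9] F [0.36 0.9  0.25] M [ 0.05 -0.14 -0.02] w 46.0
t 12.68 p [533.   43.1  80.9] F [-0.12 -0.45 -0.95] M [-0.04 -0.18  0.07] w 46.4
```

```bash
python3 -m crank '[[[0,-0.2,0.03],[0,0,0],4.2],[[0,-0.2,0],[0,0,0],4.2]]'>/dev/null; sh s.sh; python3 -m crank '[[[0,-0.2,0.01],[0,0,0],4.2]]'>/dev/null; sh s.sh;python3 -m crank '[[[0,-0.2,0.01],[0,0,0],4.2]]'>/dev/null; sh s.sh;  python3 -m crank '[[[0,-0.2,0],[0,0,0],4.2]]'>/dev/null; sh s.sh; python3 -m crank '[[[0,0,0],[0,0,0],4.2]]'>/dev/null; sh s.sh
```

```text
t 12.93 p [532.5  39.2  81.1] F [ 0.97  0.57 -1.8 ] M [ 0.02 -0.08  0.05] w 46.4
t 13.05 p [532.3  37.2  81.2] F [ 1.36  0.64 -0.6 ] M [ 0.01 -0.08 -0.01] w 46.6
t 13.18 p [532.1  35.1  81.4] F [-0.41 -0.04 -0.95] M [ 0.06 -0.13  0.02] w 45.8
t 13.3 p [531.7  33.2  81.5] F [-0.58  0.03 -1.08] M [-0.01  0.02 -0.03] w 46.3
t 13.43 p [531.8  33.2  81.6] F [ 1.18  0.57 -0.32] M [-0.01  0.02  0.04] w 46.2
```

```bash
python3 -m crank '[[[0,-0.2,0.01],[0,0,0],4.2],[[0,-0.2,0],[0,0,0],4.2]]'>/dev/null; sh s.sh; python3 -m crank '[[[0,-0.2,0.01],[0,0,0],4.2]]'>/dev/null; sh s.sh;python3 -m crank '[[[0,-0.2,0],[0,0,0],4.2]]'>/dev/null; sh s.sh;  python3 -m crank '[[[0,-0.2,0.01],[0,0,0],4.2]]'>/dev/null; sh s.sh; python3 -m crank '[[[0,0,0],[0,0,0],4.2]]'>/dev/null; sh s.sh
```

```text
t 13.68 p [531.2  29.3  81.8] F [ 0.11  0.55 -1.05] M [ 0.02 -0.01 -0.01] w 46.3
t 13.8 p [531.   27.3  81.9] F [-0.13  0.01 -1.26] M [ 0.06 -0.05  0.02] w 46.4
t 13.93 p [530.6  25.3  82.1] F [ 0.18 -0.2  -1.91] M [ 0.06 -0.03 -0.  ] w 46.2
t 14.05 p [530.4  23.3  82.2] F [-0.77  0.22 -1.52] M [ 0.05 -0.   -0.05] w 46.5
t 14.18 p [530.4  23.3  82.2] F [-0.47  0.22 -0.42] M [-0.05  0.01  0.05] w 46.4
```

```bash
python3 -m crank '[[[0.02,-0.2,0],[0,0,0],4.2],[[0,-0.2,0],[0,0,0],4.2]]'>/dev/null; sh s.sh; python3 -m crank '[[[0,-0.2,0.01],[0,0,0],4.2]]'>/dev/null; sh s.sh;python3 -m crank '[[[0,-0.2,0],[0,0,0],4.2]]'>/dev/null; sh s.sh;  python3 -m crank '[[[0,-0.2,0],[0,0,0],4.2]]'>/dev/null; sh s.sh; python3 -m crank '[[[0,-0.2,0],[0,0,0],4.2]]'>/dev/null; sh s.sh; python3 -m crank '[[[0,0,0],[0,0,0],4.2]]'>/dev/null; sh s.sh
```

```text
t 14.43 p [529.8  19.4  82.3] F [ 0.9   0.23 -0.78] M [ 0.06 -0.05  0.01] w 46.6
t 14.55 p [529.5  17.4  82.4] F [-0.56  0.34 -0.88] M [ 0.04 -0.04  0.  ] w 46.4
t 14.68 p [529.2  15.4  82.6] F [ 0.16  0.51 -0.9 ] M [ 0.07 -0.03 -0.01] w 46.0
t 14.8 p [529.   13.4  82.8] F [ 0.9   0.52 -0.65] M [ 0.02 -0.04  0.01] w 46.3
t 14.93 p [528.6  11.4  82.9] F [-0.1   0.65 -0.42] M [ 0.03 -0.07 -0.07] w 46.5
t 15.05 p [528.6  11.4  82.9] F [-0.18 -0.27 -1.13] M [-0.01 -0.05 -0.01] w 46.4
```

```bash
python3 -m crank '[[[0,-0.2,0.01],[0,0,0],4.2],[[0,-0.2,0],[0,0,0],4.2]]'>/dev/null; sh s.sh; python3 -m crank '[[[0,-0.2,0.01],[0,0,0],4.2],[[0,-0.2,0],[0,0,0],4.2]]'>/dev/null; sh s.sh;  python3 -m crank '[[[0,-0.2,0.01],[0,0,0],4.2],[[0,-0.2,0],[0,0,0],4.2]]'>/dev/null; sh s.sh; python3 -m crank '[[[0,0,0],[0,0,0],4.2]]'>/dev/null; sh s.sh
```

```text
t 15.3 p [528.1   7.5  83.1] F [-0.16  0.45 -0.31] M [ 0.04 -0.08 -0.01] w 46.2
t 15.55 p [527.5   3.5  83.4] F [ 0.88 -0.25 -0.85] M [-0.02  0.01 -0.04] w 46.2
t 15.8 p [ 5.269e+02 -4.000e-01  8.370e+01] F [-0.41  0.66 -0.8 ] M [ 0.07 -0.06 -0.01] w 46.4
t 15.93 p [ 5.269e+02 -4.000e-01  8.370e+01] F [ 0.28 -0.1  -0.89] M [ 0.05 -0.06  0.  ] w 46.5
```

```bash
python3 -m crank '[[[0,-0.25,0.01],[0,0,0],4.2],[[0,-0.25,0],[0,0,0],4.2],[[0,-0.25,0],[0,0,0],4.2]]'>/dev/null; sh s.sh; python3 -m crank '[[[0,-0.25,0.01],[0,0,0],4.2],[[0,-0.25,0],[0,0,0],4.2],[[0,-0.25,0],[0,0,0],4.2]]'>/dev/null; sh s.sh;  python3 -m crank '[[[0,-0.3,0.01],[0,0,0],4.2],[[0,-0.3,0],[0,0,0],4.2],[[0,-0.3,0],[0,0,0],4.2]]'>/dev/null; sh s.sh; python3 -m crank '[[[0,-0.5,0],[0,0,0],4.2],[[0,-0.5,0],[0,0,0],4.2],[[0,0,0],[0,0,0],4.2]]'>/dev/null; sh s.sh
python3 - <<'E'
from h import *
from workcell import *
S=get_image("side");T=get_image("top");np.savez("side3.npz",**S);np.savez("top3.npz",**T)
cv2.imwrite("pics/s3.png",S["pixels"][:,:,::-1]);cv2.imwrite("pics/t3.png",T["pixels"][:,:,::-1])
E
```

```text
t 16.3 p [525.7  -7.8  84.2] F [-0.89  0.23 -0.11] M [-0.01 -0.05  0.  ] w 46.5
t 16.68 p [524.6 -15.2  84.7] F [ 0.34  0.06 -0.62] M [ 0.01 -0.07  0.05] w 46.2
t 17.05 p [523.2 -24.1  85.3] F [ 0.79 -0.65 -1.57] M [ 0.04 -0.09  0.01] w 46.4
t 17.43 p [521.5 -34.2  86. ] F [ 0.33 -0.16 -0.77] M [ 0.01 -0.07 -0.04] w 46.5
```

View pics/s3.png

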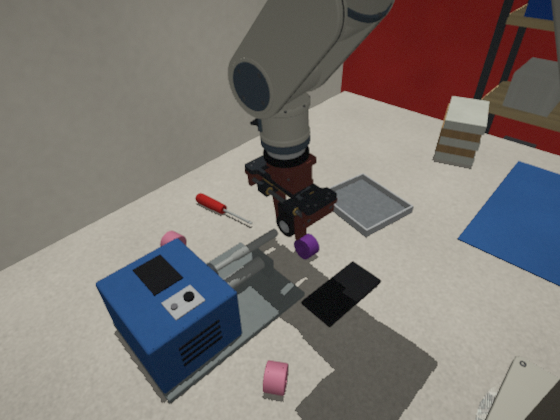

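View pics/t3.png

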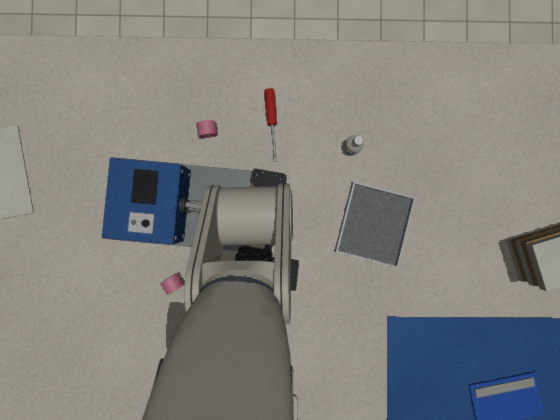

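```bash
python3 -m crank '[[[0,-1,0],[0,0,0],4.2],[[0,-1.5,0],[0,0,0],4.2],[[-1,-1.5,0],[0,0,0],4.2],[[-2,-1,0],[0,0,0],4.2],[[-2,0,0],[0,0,0],4.2]]'>/dev/null; sh s.sh
python3 - <<'E'
from h import *
from workcell import *
T=dict(np.load("top0.npz"));S=dict(np.load("side0.npz"))
g=cv2.cvtColor(T["pixels"],cv2.COLOR_RGB2GRAY); p=T["pixels"].astype(int)
print(g[223,330:420:3]); 
m=((g<105)|(p[:,:,0]-p[:,:,2]<6)).astype(np.uint8); m[:170]=0;m[275:]=0;m[:,:325]=0;m[:,425:]=0
m=cv2.morphologyEx(cv2.morphologyEx(m,cv2.MORPH_OPEN,np.ones((3,3))),cv2.MORPH_CLOSE,np.ones((7,7)))
c=max(cv2.findContours(m,0,2)[0],key=cv2.contourArea);r=cv2.minAreaRect(c);b=cv2.boxPoints(r);print(r,b)
P=np.array([onz(T,*q,20) for q in b]);print(P.round(1),[np.linalg.norm(P[i]-P[i-1]).round(1) for i in range(4)],"centre",P.mean(0))
print("side px of centre",proj(S,[*P.mean(0)[:2],5]))
print("flask base/cap",onz(T,357,139,100))
o=get_obs();rel(o,[*P.mean(0)[:2],120],tool(dirv(-99.3,0),R.from_rotvec(o["orientation"])))
E
```

```text
t 18.15 p [513.7 -81.2 140.5] F [ 0.38  0.62 -0.5 ] M [ 0.02 -0.06 -0.04] w 46.1
[144 143 144 148  75 100  84  89  89  87  84  95  89  90  87  88  85  91
  86  92  95  90  87  96  90  66 147 145 142 145]
((374.2913513183594, 224.08920288085938), (66.68765258789062, 72.96902465820312), 14.420774459838867) [[332.91193 251.12021]
 [351.08423 180.45023]
 [415.67078 197.0582 ]
 [397.49847 267.72818]]
[[ 443.6 -187.8   20. ]
 [ 608.5 -229.2   20. ]
 [ 571.3 -380.7   20. ]
 [ 406.4 -338.5   20. ]] [np.float64(155.2), np.float64(170.0), np.float64(156.0), np.float64(170.2)] centre [ 507.41465218 -284.02046758   20.        ]
side px of centre [362.36615244 204.69738291]
flask base/cap [ 691.56081116 -227.01229497  100.        ]
shift(cm, tool axes now) [  3.41 -19.92   2.75]
turn deg [-0.28  0.    3.91] shift after turn [  2.05 -20.12   2.66]
```

```bash
python3 -m crank '[[[0,0,0],[0,0,3.9],4.2],[[0,-3,0.4],[0,0,0],4.2],[[0,-5,0.7],[0,0,0],4.2],[[0,-5,0.7],[0,0,0],4.2],[[0,-4,0.5],[0,0,0],4.2]]'>/dev/null; python3 -m crank '[[[0,-3,0.4],[0,0,0],4.2],[[3,0,0],[0,0,0],4.2],[[3,0,0],[0,0,0],4.2],[[0,0,0],[0,0,0],4.2],[[0,0,0],[0,0,0],4.2]]'>/dev/null;sh s.sh
python3 - <<'E'
from h import *
from workcell import *
S=get_image("side");T=get_image("top")
cv2.imwrite("pics/s4.png",cv2.resize(S["pixels"][100:260,280:440],None,fx=3.7,fy=3.7,interpolation=cv2.INTER_CUBIC)[:,:,::-1]);cv2.imwrite("pics/t4.png",T["pixels"][:,:,::-1])
o=get_obs();rel(o,[508,-284,9],tool(dirv(-99.3,0),R.from_rotvec(o["orientation"])))
E
```

```text
t 19.4 p [ 508.  -282.    80.5] F [-0.99 -0.15  0.06] M [-0.04 -0.07  0.01] w 46.3
shift(cm, tool axes now) [ 7.18 -0.2  -0.02]
turn deg [-0.18  0.12  0.05] shift after turn [ 7.18 -0.21 -0.01]
```

View pics/s4.png

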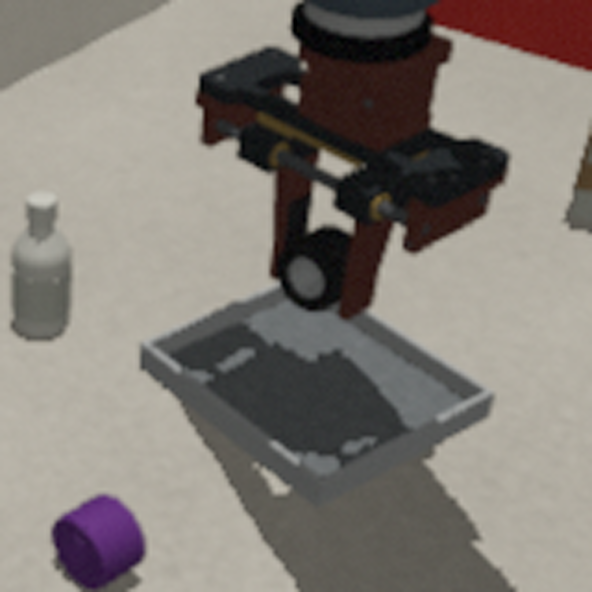

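```bash
python3 -m crank '[[[2,0,0],[0,0,0],4.2],[[2,0,0],[0,0,0],4.2],[[1.5,0,0],[0,0,0],4.2],[[0.6,0,0],[0,0,0],4.2],[[0,0,0],[0,0,0],4.2]]'>/dev/null;sh s.sh;python3 -m crank '[[[0.3,0,0],[0,0,0],4.2],[[0.2,0,0],[0,0,0],4.2],[[0,0,0],[0,0,0],4.2]]'>/dev/null;sh s.sh
```

```text
t 20.12 p [ 507.3 -281.1   17.5] F [-0.59 -0.48  0.99] M [-0.05 -0.04  0.04] w 46.5
t 20.5 p [ 507.7 -281.4   13.4] F [ 0.15 -0.18 -0.94] M [-0.01 -0.02  0.01] w 46.2
```

```bash
python3 -m crank '[[[0.1,0,0],[0,0,0],4.2],[[0.1,0,0],[0,0,0],4.2]]'>/dev/null;sh s.sh;python3 -m crank '[[[0.1,0,0],[0,0,0],4.2]]'>/dev/null;sh s.sh;python3 -m crank '[[[0.1,0,0],[0,0,0],4.2]]'>/dev/null;sh s.sh
```

```text
t 20.75 p [ 507.7 -281.4   11.3] F [ 0.18 -0.36  0.42] M [-0.03 -0.06 -0.03] w 45.9
t 20.88 p [ 507.7 -281.3   10.2] F [-0.41 -0.08 -1.52] M [0.02 0.01 0.01] w 46.4
t 21.0 p [ 507.6 -281.3    9.2] F [ 0.04  0.35 -1.46] M [-0.01 -0.09  0.02] w 46.3
```

```bash
python3 -m crank '[[[0.05,0,0],[0,0,0],4.2]]'>/dev/null;sh s.sh;python3 -m crank '[[[0.05,0,0],[0,0,0],4.2]]'>/dev/null;sh s.sh;python3 -m crank '[[[0,0,0],[0,0,0],4.2]]'>/dev/null;sh s.sh
```

```text
t 21.12 p [ 507.6 -281.3    8.6] F [ 0.16  0.68 -0.78] M [-0.08 -0.11 -0.  ] w 46.2
t 21.25 p [ 507.6 -281.3    8.2] F [ 0.63  0.42 -0.31] M [ 0.03 -0.08  0.03] w 46.1
t 21.38 p [ 507.6 -281.3    8.2] F [-0.52  0.31 -1.23] M [-0.03 -0.03  0.03] w 46.1
```

```bash
python3 -m crank '[[[0.05,0,0],[0,0,0],4.2]]'>/dev/null;sh s.sh;python3 -m crank '[[[0.03,0,0],[0,0,0],4.2]]'>/dev/null;sh s.sh;python3 -m crank '[[[0.03,0,0],[0,0,0],4.2]]'>/dev/null;sh s.sh
python3 - <<'E'
from h import *
from workcell import *
S=get_image("side")
cv2.imwrite("pics/s5.png",cv2.resize(S["pixels"][160:240,320:420],None,fx=7,fy=7,interpolation=cv2.INTER_CUBIC)[:,:,::-1])
E
```

```text
t 21.5 p [ 507.7 -281.3    7.8] F [-0.16  0.4   1.45] M [ 0.12 -0.1   0.  ] w 46.3
t 21.62 p [ 507.7 -281.2    7.7] F [-0.45  2.02  4.84] M [ 0.23  0.06 -0.01] w 46.7
t 21.75 p [ 507.8 -281.2    7.6] F [-1.14  2.85  7.82] M [ 0.41  0.18 -0.01] w 46.1
```

View pics/s5.png

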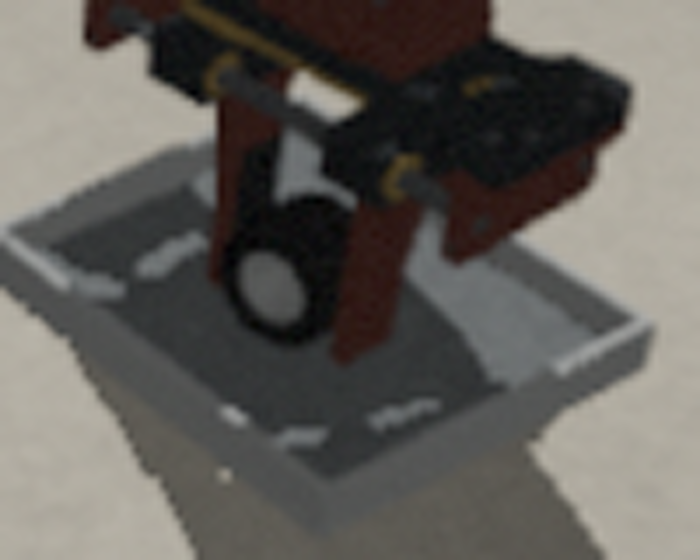

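```bash
python3 -m crank '[[[-0.03,0,0],[0,0,0],4.2],[[0,0,0],[0,0,0],4.2]]'>/dev/null;sh s.sh;python3 -m crank '[[[0,0,0],[0,0,0],4.8],[[0,0,0],[0,0,0],5.4],[[0,0,0],[0,0,0],6.2],[[0,0,0],[0,0,0],7],[[0,0,0],[0,0,0],7]]'>/dev/null;sh s.sh
```

```text
t 22.05 p [ 507.7 -281.2    7.7] F [-1.55  2.59  4.52] M [0.36 0.08 0.02] w 46.4
t 22.68 p [ 507.6 -281.3    7.4] F [ 0.62 -0.06 -0.28] M [-0.03 -0.08 -0.08] w 69.7
```

Released. I'll look before and after rising.

```bash
python3 -m crank '[[[-1,0,0],[0,0,0],7],[[-1.5,0,0],[0,0,0],7],[[-2,0,0],[0,0,0],7],[[-3,0,0],[0,0,0],7],[[-4,0,0],[0,0,0],7]]'>/dev/null;sh s.sh;python3 -m crank '[[[-4,0,0],[0,0,0],7],[[-4,0,0],[0,0,0],7],[[0,5,0],[0,0,0],7],[[0,5,0],[0,0,0],7],[[0,5,0],[0,0,0],7]]'>/dev/null;sh s.sh;python3 -m crank '[[[0,0,-5],[0,0,0],7],[[0,0,-4],[0,0,0],7],[[0,0,0],[0,0,0],7],[[0,0,0],[0,0,0],7]]'>/dev/null; sh s.sh
python3 - <<'E'
from h import *
from workcell import *
S=get_image("side");T=get_image("top");np.savez("side6.npz",**S);np.savez("top6.npz",**T)
cv2.imwrite("pics/s6.png",S["pixels"][:,:,::-1]);cv2.imwrite("pics/t6.png",T["pixels"][:,:,::-1])
E
```

```text
t 23.3 p [ 507.3 -281.2  124.3] F [ 0.33 -0.72  0.87] M [-0.05 -0.04 -0.03] w 70.3
t 23.93 p [ 532.6 -132.1  204.3] F [ 0.33 -0.95 -0.41] M [-0.02 -0.09 -0.04] w 70.1
t 24.43 p [ 444.8 -119.   203.8] F [ 0.16  0.56 -0.24] M [-0.02 -0.05 -0.03] w 69.8
```

View pics/s6.png

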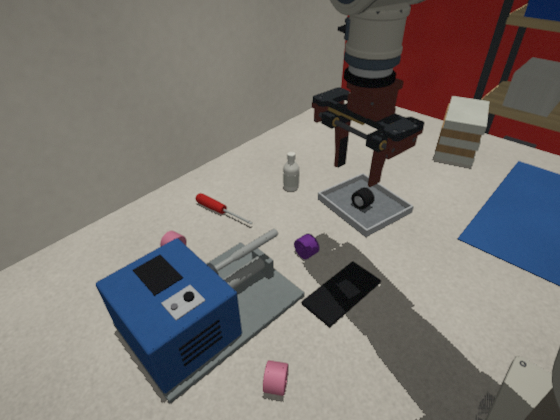

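View pics/t6.png

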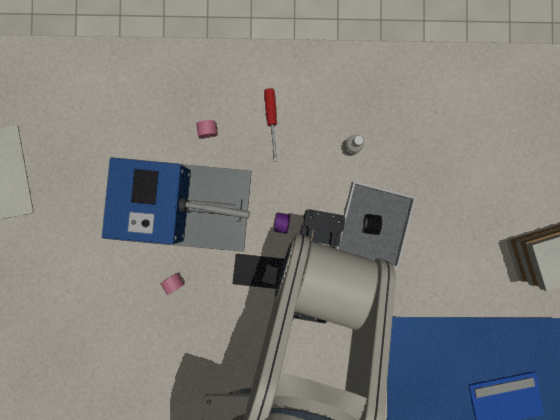

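The roller lies on its side in the tray, at side (363,198) and top (373,224). The spindle is bare. The phone, screwdriver and bottle are where they were. I'll check that the roller is at rest, then hand in.

```bash
python3 -m crank '[[[0,0,0],[0,0,0],7],[[0,0,0],[0,0,0],7],[[0,0,0],[0,0,0],7],[[0,0,0],[0,0,0],7]]'>/dev/null
python3 - <<'E'
from h import *
from workcell import *
T=get_image("top");A=dict(np.load("top6.npz"))
for im in(A,T):
    m=(im["pixels"][205:245,355:395].max(2)<45).astype(np.uint8);n,l,s,c=cv2.connectedComponentsWithStats(m);i=1+np.argmax(s[1:,4]);p=c[i]+[355,205];print(s[i],p,onz(im,*p,28).round(1))
T0=dict(np.load("top0.npz"))["pixels"].astype(int);d=abs(T0-A["pixels"]).max(2)
print("diff driver/flask",d[85:165,260:282].max(),d[130:158,342:368].max(),"phone left",d[252:290,230:248].max())
print(close_job())
E
```

```text
[  8   9  19  21 310] [372.57096774 223.92258065] [ 507.7 -278.1   28. ]
[  8   9  19  21 309] [372.55339806 223.86731392] [ 507.8 -278.    28. ]
diff driver/flask 17 13 phone left 15
the job is handed in; nothing more can be done
None
```

I slid the black roller off the spindle and laid it on its side in the tray. I then let go, moved the arm clear and handed the job in at about 25 s.

- **Sliding it off:** I moved out about 2 mm at a time and corrected sideways and up or down whenever the wrist readings rose. Between steps they stayed within about 2.5 N, part of that the roller's own weight.
- **Laying it down:** I lowered it until I felt the tray floor, which peaked at about 8 N, eased off to about 4.5 N and opened the fingers. The floor came about 1.5 mm lower than I had worked out, so the roller sat slightly lower in the fingers than assumed.
- **Last checks:** The roller is at about (508, -278) mm, within about 6 mm of the tray's centre, and did not move between two pictures half a second apart. The bare spindle can be seen. The screwdriver, the bottle and the unshaded left edge of the phone match the first picture to within image noise. The arm and its shadow covered the rest of the phone in the top view, but in the side view it looks unmoved.
- **What disagreed:** My camera estimate put the spindle 4.4° upward, just over the stated 4° limit, so I used 3.9°. Feeling along the spindle showed its sideways direction was also off by up to about 1°, and I corrected that as I went.

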